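Load the capacitor test sockets

ROBOT

A 6-joint arm with a two-finger parallel gripper is mounted at the origin on the work surface. World frame = base frame: x ahead of the robot, y to its left, z up, the work surface at z = 0. Lengths are in m, angles in rad, forces in N, time in s.
With the tool pointing down it reaches from about 0.275 to 0.975 m from the base axis. Payload 8.4 kg.
Tool frame: the origin (TCP) lies at the very end of the fingers, on their centre line; the grasp point (between the pads) lies 19 mm behind it; z points along the fingers, y is the line along which they close (so a half turn about z gives the same grasp; the last joint's range is limited). The gripper opens to 92 mm and grips with 3 to 60 N. Pads are 20 mm wide; open, the fingers measure 128 mm over their backs; the gripper's body (75 mm by 189 mm) begins 69 mm behind the grasp point.
Start: joints at [1.236, 0.353, 1.633, -0, 1.155, -0.002], TCP at [0.204, 0.591, 0.215] pointing down, gripper open.
Joint ranges: [-2.63, 2.63], [-0.92, 2.1], [0.06, 2.66], [-1.3, 4.44], [0, 2.69], [-3.02, 3.02]. Speed limits (rad/s): [2.22, 2.22, 2.79, 3.14, 3.14, 3.14].

INTERFACE

Orientations are given as [roll, pitch, yaw] about the fixed x, y, z axes, in that order (R = Rz(yaw) Ry(pitch) Rx(roll)).
In Python, from cell import manip gives the robot as it stands. The module is installed in compiled form; this text tells all that it offers. Calls block until the motion is done:
- manip.move_pose(position, orientation): joint-space move of the TCP to a pose.
- manip.movel(position, rot=None, speed=0.15): straight line of the TCP; rot=None keeps the orientation; speed is the mean speed in m/s.
- manip.move_joints(angles): joint-space move.
- manip.command_gripper(opening, strength=None): finger opening in m; strength is the grip in N (None keeps the last); returns when the fingers have stopped.
- manip.sleep(seconds).
- manip.ik(position, orientation): joint angles nearest the present ones, or None.
- manip.grab_frame(name): name is "side" or "top" or "wrist"; returns (picture, depth): 384x512x3 uint8, red, green, blue; 384x512 float32, m along the optical axis (not along the pixel's ray), 0 where there is no reading.
- manip.calibration(name): a dict with "fovy" (degrees; the focal length in pixels is half the picture's height over the tangent of half this angle, whatever the lens; pixels are square), "cx", "cy" (the principal point, pixels), "distortion" ([k1, k2, p1, p2, k3] as OpenCV has them; the pictures are not rectified), "view" (4x4, takes a point from world to camera coordinates). Camera axes: x right, y down, z forward; pixel columns grow to the right and rows downward; lengths in m; the calibration is good to about 2 mm. A picture is of the moment at which its call begins: read the wrist's pose just before it. calibration takes no time and is no camera call; for the wrist camera it gives the pose at the moment of the call.
A pose or a line that the arm cannot do raises manip.IKError and nothing moves.
- manip.sign_off(): hands the job in; it is judged then, once.
Trained networks look in the newest picture that a camera, given by its name, has taken for a name from the list of things; names that differ only in an ending like _2 or _b are one class to them, and where a whole thing is asked for, a point or a joint stands for the part that bears it (a point fixed in the world has none). Each returns a list of dicts, best first, with "confidence" (0 to 1); they miss things now and then, are a little off and sometimes report something else, mostly with a low value. They report only what shows in the picture. A call takes as long as a camera call.
- manip.find_in(camera, query): "at" ([x, y, z] in m, in world coordinates, good to about 4 mm: the middle of the surface that is visible of it).
- manip.tip_of(camera, query): "at" ([x, y, z] in m, in world coordinates, good to about 4 mm: a listed point, or the origin of a listed thing).
Readings, each from a call of its own:
- manip.current_time(): time.
- manip.current_qpos(): joint angles.
- manip.current_joint_velocities(): joint speeds.
- manip.current_effort(): joint torques, N m.
- manip.current_tcp_pos(): TCP position.
- manip.current_ee_rot(): TCP orientation.
- manip.current_force(): force on the tool from outside, world axes, zero at the start.
- manip.current_wrist_torque(): the same for the moment, N m.
- manip.current_grip_width(): finger opening in m.
- manip.current_grasp_force(): force on a finger pad.
Only numpy, scipy, OpenCV 4.12 (cv2) and the standard library are available. Lean on these libraries where they do the work, as an engineer would, in place of code of your own. Each camera call takes 0.05 s, during which the arm holds its last target. There are 200 camera calls.

TASK

Load the four capacitors standing about the repair mat into the four white test sockets for a soak test: stand each one upright inside the socket of its own size, the smallest capacitor in the smallest socket and so on up to the largest in the largest. Set them down rather than dropping them, never tip one over, and leave the flux jar and the transformer where they are.

Things in the scene. Friction and masses are not known exactly. Their poses are not given: they have to be found in the camera images.
- cap_22: the smallest of the four electrolytic capacitors: a loose upright cylinder, black sleeve with a narrow grey stripe, aluminium disc on top, 22 mm in diameter, 45 mm high, about 26 g. Origin at the centre of its underside, z up along its axis.
- cap_33: the second smallest of the four electrolytic capacitors: a loose upright cylinder, black sleeve with a narrow grey stripe, aluminium disc on top, 33 mm in diameter, 55 mm high, about 65 g. Origin at the centre of its underside, z up along its axis.
- cap_44: the second largest of the four electrolytic capacitors: a loose upright cylinder, black sleeve with a narrow grey stripe, aluminium disc on top, 44 mm in diameter, 66 mm high, about 135 g. Origin at the centre of its underside, z up along its axis.
- cap_56: the largest of the four electrolytic capacitors: a loose upright cylinder, black sleeve with a narrow grey stripe, aluminium disc on top, 56 mm in diameter, 78 mm high, about 260 g. Origin at the centre of its underside, z up along its axis.
- socket_22: the smallest of the four test sockets, for the 22 mm capacitor: a white round cup fixed to the bench, 46 mm outside and 38 mm inside diameter, rim 14 mm and inner floor 5 mm above the bench, with a small tab carrying two brass screws (up to 11 mm high, reaching 42 mm from the centre) on its +x side. Origin at the centre of its underside, on the bench; z up.
- socket_33: the second smallest of the four test sockets, for the 33 mm capacitor: a white round cup fixed to the bench, 57 mm outside and 49 mm inside diameter, rim 14 mm and inner floor 5 mm above the bench, with a small tab carrying two brass screws (up to 11 mm high, reaching 48 mm from the centre) on its +x side. Origin at the centre of its underside, on the bench; z up.
- socket_44: the second largest of the four test sockets, for the 44 mm capacitor: a white round cup fixed to the bench, 68 mm outside and 60 mm inside diameter, rim 14 mm and inner floor 5 mm above the bench, with a small tab carrying two brass screws (up to 11 mm high, reaching 53 mm from the centre) on its +x side. Origin at the centre of its underside, on the bench; z up.
- socket_56: the largest of the four test sockets, for the 56 mm capacitor: a white round cup fixed to the bench, 80 mm outside and 72 mm inside diameter, rim 14 mm and inner floor 5 mm above the bench, with a small tab carrying two brass screws (up to 11 mm high, reaching 59 mm from the centre) on its +x side. Origin at the centre of its underside, on the bench; z up.
- jar: bystander: a loose amber flux jar with a red lid, 48 mm in diameter, 50 mm high. Origin at the centre of its underside. Not to be disturbed.
- transformer: bystander: a loose small transformer, steel core 60 x 22 x 50 mm (x, y, z) with a copper winding 38 x 46 mm around it. Origin at the centre of its underside. Not to be disturbed.

How it is judged:
By the outcome, as a careful person would: the job done as asked, in the order asked, and still so for the second after the job is handed in, with the robot touching nothing.
It also fails if it takes over 101 s, if anything falls off the work surface, if the arm or the gripper's body presses on something with over 40 N, if the wrist force passes 120 N, or if a joint passes its speed limit or range.

## Working session

There is one attempt and no reset: what is moved stays moved. The work goes in short steps, each a Python script; the robot and the scene stay as the last script left them, time stands still between calls to the robot, and variables do not carry over. Pictures are saved under pics/ and viewed, at most 14 in all, crops included, and the job is handed in when it is done.

```bash
mkdir -p pics; python3 - <<'E'
from cell import manip
import cv2,numpy as np
for c in("top","side"):
    p,d=manip.grab_frame(c); cv2.imwrite(f"pics/{c}0.png",p[:,:,::-1]); np.save(f"{c}d.npy",d); np.save(f"{c}p.npy",p)
    k=manip.calibration(c); print(c,k["fovy"],k["cx"],k["cy"],k["distortion"],np.round(k["view"],4).tolist())
    for n in["cap_22","cap_33","cap_44","cap_56","socket_22","socket_33","socket_44","socket_56","jar","transformer"]:
        print(n,[(np.round(r["at"],3).tolist(),round(r["confidence"],2)) for r in manip.tip_of(c,n)[:3]])
print(manip.current_time())
E
```

```text
top 57.96388333510526 253.68032088110442 186.99020979240925 [-0.00115512  0.          0.          0.          0.        ] [[0.0142, -0.9995, -0.0285, 0.0039], [-0.9958, -0.0116, -0.0906, 0.5468], [0.0902, 0.0297, -0.9955, 0.9139], [0.0, 0.0, 0.0, 1.0]]
cap_22 [([0.4, 0.28, -0.002], 0.74), ([0.481, -0.069, -0.003], 0.69), ([0.509, -0.409, -0.004], 0.59)]
cap_33 [([0.4, 0.28, -0.002], 0.74), ([0.481, -0.069, -0.003], 0.69), ([0.509, -0.409, -0.004], 0.59)]
cap_44 [([0.4, 0.28, -0.002], 0.74), ([0.481, -0.069, -0.003], 0.69), ([0.509, -0.409, -0.004], 0.59)]
cap_56 [([0.4, 0.28, -0.002], 0.74), ([0.481, -0.069, -0.003], 0.69), ([0.509, -0.409, -0.004], 0.59)]
socket_22 [([0.528, 0.392, -0.003], 0.97), ([0.617, -0.27, 0.001], 0.82), ([0.673, -0.07, 0.004], 0.58)]
socket_33 [([0.528, 0.392, -0.003], 0.97), ([0.617, -0.27, 0.001], 0.82), ([0.673, -0.07, 0.004], 0.58)]
socket_44 [([0.528, 0.392, -0.003], 0.97), ([0.617, -0.27, 0.001], 0.82), ([0.673, -0.07, 0.004], 0.58)]
socket_56 [([0.528, 0.392, -0.003], 0.97), ([0.617, -0.27, 0.001], 0.82), ([0.673, -0.07, 0.004], 0.58)]
jar [([0.383, -
[... 492 characters left out ...]
0.284, 0.004], 0.75)]
cap_44 [([0.48, -0.075, 0.003], 0.85), ([0.51, -0.41, 0.003], 0.8), ([0.398, 0.284, 0.004], 0.75)]
cap_56 [([0.48, -0.075, 0.003], 0.85), ([0.51, -0.41, 0.003], 0.8), ([0.398, 0.284, 0.004], 0.75)]
socket_22 [([0.524, 0.4, -0.0], 0.98), ([0.464, 0.09, 0.002], 0.81), ([0.672, -0.075, -0.0], 0.7)]
socket_33 [([0.524, 0.4, -0.0], 0.98), ([0.464, 0.09, 0.002], 0.81), ([0.672, -0.075, -0.0], 0.7)]
socket_44 [([0.524, 0.4, -0.0], 0.98), ([0.464, 0.09, 0.002], 0.81), ([0.672, -0.075, -0.0], 0.7)]
socket_56 [([0.524, 0.4, -0.0], 0.98), ([0.464, 0.09, 0.002], 0.81), ([0.672, -0.075, -0.0], 0.7)]
jar [([0.388, -0.25, -0.001], 0.76)]
transformer [([0.678, 0.07, -0.001], 0.57)]
1.1
```

View pics/top0.png

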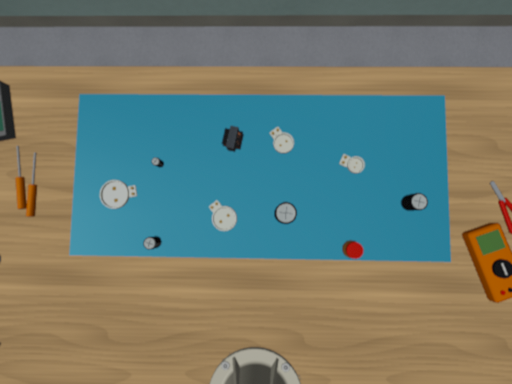

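View pics/side0.png

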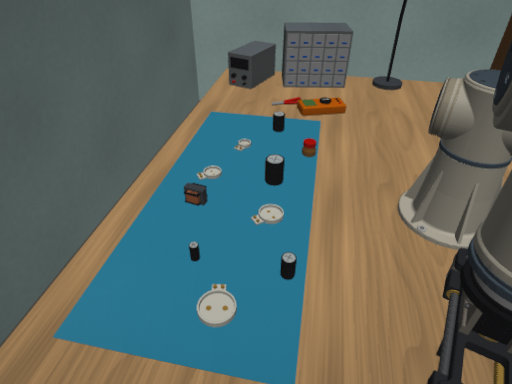

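The top picture shows the caps' tops at pixels 22:(158,162), 33:(151,243), 44:(418,202) and 56:(286,213). The sockets are at 56:(115,194), 44:(224,218), 33:(284,142) and 22:(356,165). The jar is at (354,250) and the transformer at (233,138). The side view agrees. Next I'll measure with depth.

```bash
python3 - <<'E'
from cell import manip
import cv2,numpy as np
H=dict(cap_22=.045,cap_33=.055,cap_44=.066,cap_56=.078)
G=dict(cap_22=(.481,-.0+.28,0),)
def cloud(c):
    k=manip.calibration(c); d=np.load(c+"d.npy"); f=192/np.tan(np.radians(k["fovy"]/2))
    K=np.array([[f,0,k["cx"]],[0,f,k["cy"]],[0,0,1]]); v,u=np.mgrid[:384,:512]
    n=cv2.undistortPoints(np.c_[u.ravel(),v.ravel()].astype(np.float64)[:,None],K,np.array(k["distortion"]))[:,0]
    P=np.c_[n,np.ones(len(n))]*d.reshape(-1,1); V=np.array(k["view"])
    return ((P-V[:3,3])@V[:3,:3]).reshape(384,512,3),d>0
W,ok=cloud("top"); S,oks=cloud("side")
for C,o,nm in((W,ok,"top"),(S,oks,"side")):
    b=np.load(nm+"p.npy").astype(int); blue=(b[...,2]>b[...,0]+60)&o; print(nm,"mat z",np.median(C[blue][:,2]))
px=dict(cap_22=(158,162),cap_33=(151,243),cap_44=(418,202),cap_56=(286,213),socket_56=(115,194),socket_44=(224,218),socket_33=(284,142),socket_22=(356,165))
p=np.load("topp.npy").astype(int); ps=np.load("sidep.npy").astype(int)
for n,(u,v) in px.items():
    D=int(n[-2:])/1000; c0=W[v-1:v+2,u-1:u+2].reshape(-1,3); c0=np.median(c0,0)
    out=[]
    for C,o,q in((W,ok,p),(S,oks,ps)):
        near=o&(np.hypot(C[...,0]-c0[0],C[...,1]-c0[1])<(D/2+.015 if n[0]=="c" else D/2+.014))
        if n[0]=="c": m=near&(abs(C[...,2]-H[n])<.006)
        else: m=near&(q.min(-1)>130)
        P=C[m]
        if len(P)<4: out.append(None);continue
        (cx,cy),r=cv2.minEnclosingCircle(P[:,:2].astype(np.float32)); out.append((np.round([cx,cy,2*r],4).tolist(),np.round(P.mean(0),4).tolist(),len(P)))
    print(n,c0.round(3),*out,sep="\n   ")
print(manip.current_ee_rot())
E
```

```text
top mat z 0.002089295843643124
side mat z 0.0006450921000638786
cap_22
   [0.609 0.269 0.045]
   ([0.6135, 0.2757, 0.0219], [0.6132, 0.2756, 0.0459], 56)
   ([0.612, 0.2776, 0.0229], [0.611, 0.2791, 0.0438], 63)
cap_33
   [0.395 0.275 0.057]
   ([0.3963, 0.2802, 0.033], [0.3964, 0.2795, 0.0565], 132)
   ([0.3941, 0.2818, 0.0345], [0.3943, 0.2831, 0.0542], 153)
cap_44
   [ 0.509 -0.408  0.068]
   ([0.5132, -0.41, 0.0447], [0.5126, -0.4091, 0.0672], 250)
   ([0.5101, -0.4083, 0.0452], [0.5104, -0.4061, 0.0646], 58)
cap_56
   [ 0.477 -0.073  0.079]
   ([0.4795, -0.0715, 0.0561], [0.4792, -0.0716, 0.0794], 377)
   ([0.4778, -0.0706, 0.0582], [0.4773, -0.0671, 0.0768], 175)
socket_56
   [0.524 0.397 0.006]
   ([0.5237, 0.397, 0.0831], [0.5249, 0.3986, 0.0081], 607)
   ([0.5244, 0.3987, 0.0805], [0.5253, 0.3974, 0.0076], 939)
socket_44
   [0.462 0.092 0.006]
   ([0.4625, 0.093, 0.0698], [0.4622, 0.0923, 0.0083], 481)
   ([0.4631, 0.0923, 0.0696], [0.4637, 0.0882, 0.0061], 278)
socket_33
   [ 0.675 -0.071  0.006]
   ([0.6744, -0.0685, 0.0572], [0.6746, -0.0689, 0.0084], 321)
   ([0.6751, -0.0687, 0.0562], [0.6762, -0.0742, 0.0059], 108)
socket_22
   [ 0.612 -0.27   0.006]
   ([0.6126, -0.2693, 0.0487], [0.6141, -0.2684, 0.0086], 216)
   ([0.6123, -0.2692, 0.0469], [0.6154, -0.2725, 0.0068], 43)
[ 3.14156129e+00 -2.50498518e-05  2.80878029e+00]
```

```bash
cat > h.py <<'E'
from cell import manip
import numpy as np, cv2
CAP={22:(.6128,.2767),33:(.3952,.281),44:(.5117,-.4092),56:(.4787,-.0711)}
SOC={22:(.6125,-.2693),33:(.6748,-.0686),44:(.4628,.0927),56:(.524,.3978)}
OFF={22:.014,33:.018,44:.022,56:.028}   # TCP above the cap's underside
UP=.17
def rot(p): return [np.pi,0,np.arctan2(p[1],p[0])+np.pi/2]   # fingers close radially
def snap(c,name):
    p,d=manip.grab_frame(c); cv2.imwrite(f"pics/{name}.png",p[:,:,::-1])
def pick(n):
    p=CAP[n]; manip.move_pose([*p,UP],rot(p)); manip.command_gripper(n/1000+.024)
    manip.movel([*p,OFF[n]],speed=.12)
    manip.command_gripper(0,15 if n<50 else 25)
    print(n,"width",manip.current_grip_width(),"grip",manip.current_grasp_force())
    manip.movel([*p,UP],speed=.12)
    print(" lifted width",manip.current_grip_width(),"grip",manip.current_grasp_force(),"t",manip.current_time())
def place(n):
    p=SOC[n]; manip.move_pose([*p,UP],rot(p)); z=OFF[n]+.005
    manip.movel([*p,z+.003],speed=.12); manip.sleep(.2)
    f0=manip.current_force()[2]; z+=.003; df=0
    while df<1.5 and z>OFF[n]+.003:
        z-=.0005; manip.movel([*p,z],speed=.02); df=manip.current_force()[2]-f0
    print(" contact dz",z-OFF[n],"df",df,"F",manip.current_force())
    manip.command_gripper(n/1000+.02); manip.movel([*p,UP],speed=.12)
    print(" t",manip.current_time())
E
python3 - <<'E'
from h import *
pick(22); snap("side","p22")
if abs(manip.current_grip_width()-.022)<.003: place(22); snap("side","s22")
a=cv2.imread("pics/p22.png"); b=cv2.imread("pics/s22.png")
if b is not None: cv2.imwrite("pics/p22b.png",cv2.resize(np.vstack([a[150:330,100:340],b[90:270,150:390]]),None,fx=1.6,fy=1.6))
E
```

```text
22 width 0.02120905853071941 grip 15.000228270655498
 lifted width 0.02134957894361413 grip 14.9990492669167 t 7.175
 contact dz 0.004999999999999996 df 3.7245794694705316 F [-0.85126855  0.81447698  3.33667609]
 t 14.175
```

View pics/p22b.png

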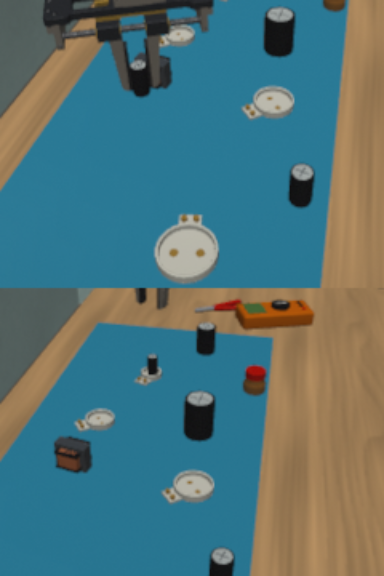

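The upper crop shows cap_22 held upright between the fingers. The lower crop shows it standing in the smallest socket (about (152,365) in the crop). Contact came at exactly the nominal floor height, so I'll carry on with the rest.

```bash
python3 - <<'E'
from h import *
for n in(33,44,56):
    pick(n)
    if abs(manip.current_grip_width()-n/1000)>.004: print("BAD"); break
    place(n)
manip.movel([.45,.3,.3],speed=.2)
for c in("top","side"): snap(c,"end_"+c)
a=cv2.imread("pics/end_top.png"); cv2.imwrite("pics/end_topc.png",cv2.resize(a[90:270,60:460],None,fx=2,fy=2))
print(manip.current_time())
E
```

```text
33 width 0.03278664363926759 grip 15.00072584640293
 lifted width 0.03238003816178255 grip 14.999803426253493 t 20.0833
 contact dz 0.0049999999999999975 df 4.608324134875698 F [-2.05807336  0.67441619  3.22308815]
 t 26.6333
44 width 0.043826733198173096 grip 15.00031564370147
 lifted width 0.043958695727472866 grip 14.999868775194045 t 31.7083
 contact dz 0.0049999999999999975 df 7.275039282098572 F [-2.01816873 -0.32777897  5.65814162]
 t 38.3833
56 width 0.05605069385164122 grip 25.000781238374543
 lifted width 0.05559229124344426 grip 24.99952733865939 t 42.6667
 contact dz 0.005000000000000001 df 5.949740008322085 F [-2.30008478 -0.20696959  2.27064291]
 t 49.125
50.2667
```

View pics/end_topc.png

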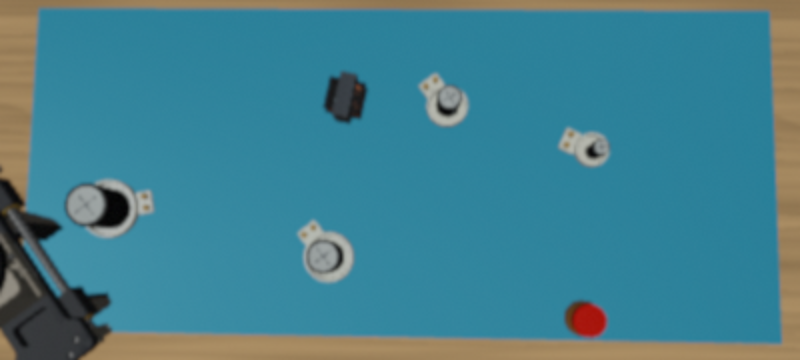

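View pics/end_side.png

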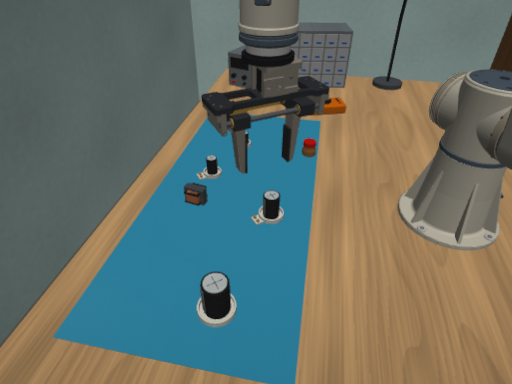

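All four caps stand upright in their own sockets. In the top crop their discs are at (88,205), (324,256), (449,98) and (600,148), and the offsets from the socket centres match perspective. The jar and the transformer haven't moved.

```bash
python3 -c "
from cell import manip
print(manip.sign_off())"
```

```text
the job is handed in; nothing more can be done
None
```

All four capacitors are standing upright in their own sockets, the flux jar and transformer were left where they were, and the job was handed in at about 50 s of the 101 s allowed.

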